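# Third hand at the frame jig: hold a door rail home in its stile

### The arm

A 6-joint arm with a two-finger parallel gripper is mounted at the origin on a cart in front of the work surface, level with it; the furniture and walls round the work are solid. World frame = base frame: x ahead of the robot, y to its left, z up, the work surface at z = 0. Lengths are in m, angles in rad, forces in N, time in s.
With the tool pointing down it reaches from about 0.375 to 0.975 m from the base axis. Payload 3.8 kg.
Tool frame: the origin (TCP) lies where the fingers leave the gripper's body, on its centre line; the fingertips stand 73 mm ahead of it and the grasp point (between the pads) lies 54 mm ahead of it; z points along the fingers, y is the line along which they close (so a half turn about z gives the same grasp; the last joint's range is limited). The gripper opens to 85 mm and grips with 20 to 120 N. Pads are 22 mm wide; open, the fingers measure 114 mm over their backs; the gripper's body (76 mm by 85 mm) begins 54 mm behind the grasp point. The pads swing forward as they close: fully open they stand 13 mm farther back than shut.
Start: joints at [1.121, 0.264, 1.604, -0, 1.274, -0.037], TCP at [0.271, 0.618, 0.304] pointing down, gripper open.
Joint ranges: [-2.63, 2.63], [-0.94, 2.18], [0.31, 2.57], [-1.31, 4.45], [0, 2.66], [-2.55, 2.55]. Speed limits (rad/s): [2.57, 2.57, 3.14, 3.14, 3.14, 3.14].

### API

Orientations are given as a rotation vector (axis times angle).
In Python, from workcell import read_state, viewer, bot gives the robot as it stands.
- The arm moves only by the tool jog_arm, never from a script. Its argument "increments" is a list that holds one entry, the list of rows, each a list of 7 numbers: the shift along the tool's x, y, z in units of 30 mm (1.0 is 30 mm), then the turn, a rotation vector about the tool's x, y, z in units of 6 degrees (1.0 is 6 degrees), then the opening, from -1 (shut) to 1 (fully open). A call has exactly 5 rows; each row shifts and turns the commanded pose from where the row before left it, along the tool's axes as they then stand; what a row does not reach is not made up. A row lasts 1/12 s, in which the tool goes at most 41.7 mm and 7.16 degrees, less where a joint would pass 70% of its speed; a pose out of reach is approached as far as the arm can. A call is refused whole if a number of a shift passes 1 or a number of a turn 1, either way. A call with a gripper value outside its range is refused whole. The fingers move at their own pace and stop on an object; "force" is the grip in N (left out, the last holds). Time passes only in rows, so rows that do not move let the fingers close, or fill a call up. It gives the time, the measured TCP pose, the force, the opening and the grip force at its end, in the units of the state.
- read_state(): the state, without advancing time (a new reading comes with each control period).
- viewer.read_camera(name): name is "scene" or "top" or "wrist"; returns (picture, depth): 480x640x3 uint8, blue, green, red; 480x640 float32, m along the optical axis (not along the pixel's ray), 0 where there is no reading.
- viewer.camera_params(name): a dict with "fx", "fy", "cx", "cy" (pixels), "R" (3x3) and "t" (3): a world point X has camera coordinates R X + t; the wrist camera has in their place "hand_eye" (4x4, takes a point from camera to tool coordinates, whose origin is the TCP and whose axes are the flange's). Camera axes: x right, y down, z forward; pixel columns grow to the right and rows downward; lengths in m; the calibration is good to about 2 mm. A picture is of the moment at which its call begins: read the wrist's pose just before it. camera_params takes no time and is no camera call.
- bot.finish_job(): hands the job in; it is judged then, once.
The state is a dict: "time": time; "q": joint angles; "joint_vel": joint speeds; "joint_torque": joint torques, N m; "tool_pos": TCP position; "tcp_rot": TCP orientation; "wrist_force": force on the tool from outside, world axes, zero at the start; "torque": the same for the moment, N m; "width": opening from 0.0 (shut) to 1.0 (fully open); "grip_force": force on a finger pad.
Only numpy, scipy, OpenCV 4.12 (cv2) and the standard library are available. Lean on these libraries where they do the work, as an engineer would, in place of code of your own. Each camera call takes 0.05 s, during which the arm holds its last target. There are 200 camera calls.

### The job

I am about to pin the middle rail of a small cabinet door to its stile, which is already fastened in the assembly jig. Swing the jig's flip stop all the way down, then fetch the loose rail (the piece with the tongue on one end) and lay it flat on the jig with its tongue fully home in the stile's groove and its left edge against the right-hand side of the stop, without ramming it and without disturbing the offcut, the screwdriver or the screw box. Finish as my third hand, still holding: your program ends while the robot keeps pressing the rail straight into the stile with a steady push of about 12 N, shoulder closed tight.

Things in the scene. Friction and masses are not known exactly. Their poses are not given: they have to be found in the camera images.
- jig: Fixed assembly jig: slippery grey melamine-faced base 300 (x) x 320 (y) x 18 mm; origin at the centre of its underside on the bench, +x to the fence (away from the robot), +y left, z up. The rail has to lie on its top, 18 mm above the bench. Fence along the far edge: x = 115 to 145 mm, its aluminium track 56 mm above the bench. Flip stop on it: same yaw, knob up to 84 mm.
- stile: Pine stile, 40 (x) x 270 (y) x 22 mm, fixed flat on the jig against the fence, between two end cleats with turn-buttons (up to 49 mm above the bench). Origin at the centre of its underside, axes as the jig. Its near (-x) face is at x = 75 mm of the jig and has a groove along its whole length, 12 mm high (5 to 17 mm above the jig's top), 12 mm deep.
- rail: Loose pine rail, 150 (x) x 45 (y) x 22 mm plus tongue, 0.07 to 0.14 kg; origin: underside centre of that block. Tongue at the +x end: 45 mm wide, 6.5 to 15.5 mm above the underside, 10 mm long, last 3 mm thinned to 6 mm. Shoulder: 75 mm ahead of the origin. Other end square. Bearing down on it costs push by friction. Starts flat on the bench beside the jig, tongue roughly ahead.
- rail_corner (a point): Point on the rail: the +y (left) end of the shoulder, at the underside; 75 mm ahead of and 22.5 mm left of the rail's origin. Axes as the rail.
- stop_corner (a point): Fixed point on the jig's top where rail_corner has to come: stile's near face, plane of the flip stop's right-hand (-y) side. Axes as the jig (x away from the robot into the stile, y left).
- stop_pivot (a point): Middle of the flip stop's hinge on top of the fence, 53 mm ahead of, 6 mm left of and 52 mm above stop_corner; axes as the jig. The hinge axis is y.
- stop_arm (a joint): Angle of the flip stop's arm: 0 = fully down (arm level over the stile, pointing to the robot, blade hanging in front of the stile), 1.57 = arm straight up, 1.95 = leaning back on its limit. Starts up (1.6 to 1.9), stays where it is left when near upright, sinks by its own weight from about half-way down. Light to move; turned about stop_pivot.
- stop_blade (a point): Centre of the stop's blade: aluminium plate 34 mm wide, 53 mm long, 12 mm thick along y (pinch it across the 12 mm, it can turn between the pads). Arm down: this point is 76 mm in front of (-x) and 25 mm below stop_pivot; the blade stands 6 to 40 mm in front of the stile, ending 4 mm above the jig's top. Arm up: the blade's free end points to the robot.
- offcut: Plain pine offcut, 160 (x) x 45 (y) x 38 mm, no tongue; origin at the centre of its underside; a bystander lying on the other side of the jig from the rail.
- screwdriver: Screwdriver with a wooden handle, 28 x 190 x 28 mm, lying on the bench at the right; origin at the middle of its underside; a bystander.
- screws: Cardboard screw box, 101 x 68 x 45 mm, on the bench at the left; origin at the centre of its underside; a bystander.

How it is judged:
By the outcome, as a careful person would: the job done as asked, in the order asked, and still so for the second after the job is handed in, while the arm keeps its last pose, push and grip.
It also fails if it takes over 70 s, if anything falls off the work surface, if the arm or the gripper's body presses on something with over 40 N, if the wrist force passes 120 N, or if a joint passes its speed limit or range.

## Working session

There is one attempt and no reset: what is moved stays moved. The work goes in short steps, Python scripts to look and compute and a tool call to move; the robot and the scene stay as the last step left them, time stands still between calls to the robot, and variables do not carry over. Pictures are saved under pics/ and viewed, at most 10 in all, crops included, and the job is handed in when it is done.

Besides the shell and the picture viewer there is one more tool, called after "Emit:" as name(argument=value, ...) on one line, values as JSON. jog_arm: Moves the arm, as the interface text tells. Its arguments: {"type":"object","properties":{"increments":{"type":"array","items":{"type":"array","items":{"type":"array","items":{"type":"number"}}}},"force":{"type":"number"}},"required":["increments"]}

```bash
mkdir -p pics; ls
python3 - <<'E'
from workcell import read_state, viewer, bot
import cv2,numpy as np
print(read_state())
for n in("scene","top"):
    p,d=viewer.read_camera(n); cv2.imwrite(f"pics/{n}0.png",p); np.save(f"pics/{n}0.npy",d); print(n,viewer.camera_params(n))
print(viewer.camera_params("wrist"))
E
```

```text
pics
{'time': 0.0, 'q': array([ 1.12111217e+00,  2.64748388e-01,  1.60538045e+00, -2.76237794e-05,
        1.27370974e+00, -3.69192807e-02]), 'joint_vel': array([ 0.000449  ,  0.00037817, -0.000717  ,  0.00171491, -0.00071446,
        0.00100741]), 'joint_torque': array([ 2.54777960e-04, -5.15081334e+01, -3.67322373e+01,  1.31628229e-05,
        1.26481365e-02, -2.38415964e-06]), 'tool_pos': array([0.27054211, 0.61778334, 0.30256158]), 'tcp_rot': array([-0.64365812, -3.07442003,  0.00343341]), 'wrist_force': array([-0.34237962,  0.72280001,  0.09328992]), 'torque': array([-0.01736055, -0.03336211, -0.00502964]), 'grip_force': 0.0, 'width': 1.000565739517328}
scene {'fx': 453.9809065819823, 'fy': 453.9809065819823, 'cx': 317.9531014082302, 'cy': 244.45060769031352, 'R': array([[ 0.68869389, -0.72481763, -0.01844265],
       [-0.40579695, -0.36424392, -0.83824531],
       [ 0.60085736,  0.58477839, -0.54498134]]), 't': array([-0.37080861,  0.29398235,  0.93955671])}
top {'fx': 436.03132787460316, 'fy': 436.03132787460316, 'cx': 326.4894335629608, 'cy': 249.32956201251827, 'R': array([[ 0.01183364, -0.99984252, -0.01322492],
       [-0.98013501, -0.00897976, -0.19812806],
       [ 0.19797811,  0.01530678, -0.98008692]]), 't': array([0.02997015, 0.58199138, 1.16410781])}
{'fx': 354.71644124611464, 'fy': 354.71644124611464, 'cx': 322.9579952256605, 'cy': 239.1794710326184, 'hand_eye': array([[-8.25702995e-04, -9.59208109e-01, -2.82699703e-01,
         7.04311561e-02],
       [ 9.99999627e-01, -8.63438701e-04,  8.89536104e-06,
        -1.92946153e-04],
       [-2.52626367e-04, -2.82699590e-01,  9.59208464e-01,
        -6.90229611e-02],
       [ 0.00000000e+00,  0.00000000e+00,  0.00000000e+00,
         1.00000000e+00]])}
```

View pics/top0.png

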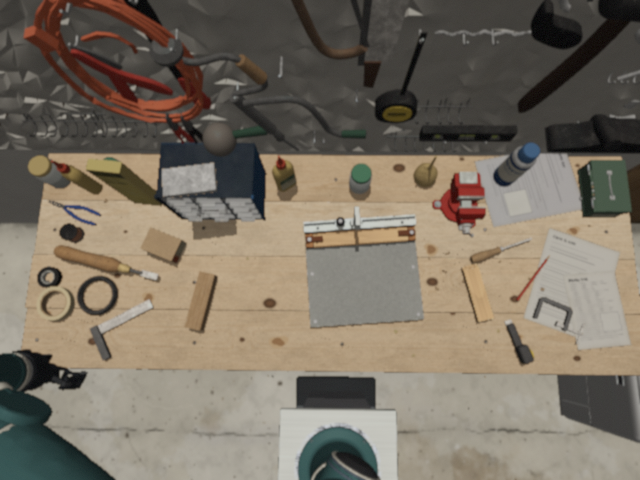

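View pics/scene0.png

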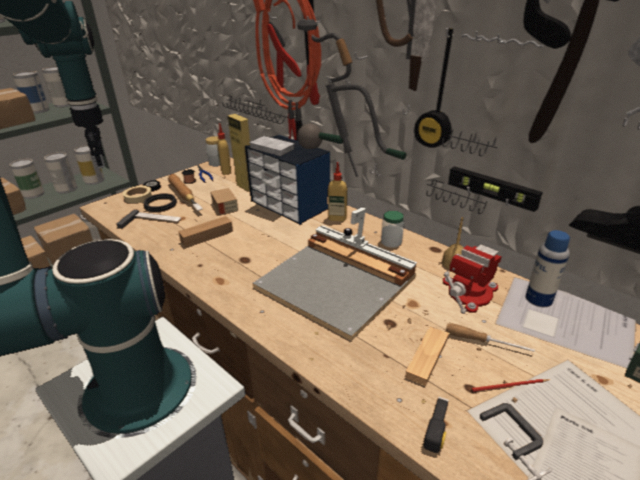

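The top view shows the jig at about (363,283), with the fence on the far side and the flip stop at (357,222). The rail is to the right at (477,292), the offcut to the left at (201,302), the screwdriver at (490,252) and the screw box at (162,245). The scene view agrees, with the stop upright at (358,222).

```bash
cat > h.py <<'E'
import numpy as np,cv2
from scipy.spatial.transform import Rotation as Ro
from workcell import read_state, viewer
def cam(n,st=None):
    c=viewer.camera_params(n)
    if n=="wrist":
        R=Ro.from_rotvec(st["tcp_rot"]).as_matrix(); H=c["hand_eye"]
        Rw=R@H[:3,:3]; o=R@H[:3,3]+st["tool_pos"]
    else: Rw=c["R"].T; o=-Rw@c["t"]
    return c,Rw,o
def ray(n,uv,z,st=None):
    c,Rw,o=cam(n,st); uv=np.atleast_2d(uv).astype(float)
    d=np.c_[(uv[:,0]-c["cx"])/c["fx"],(uv[:,1]-c["cy"])/c["fy"],np.ones(len(uv))]@Rw.T
    return o+d*((z-o[2])/d[:,2])[:,None]
def proj(n,X,st=None):
    c,Rw,o=cam(n,st); p=(np.atleast_2d(X)-o)@Rw
    return np.c_[p[:,0]/p[:,2]*c["fx"]+c["cx"],p[:,1]/p[:,2]*c["fy"]+c["cy"]]
def snap(n,name):
    st=read_state(); p,d=viewer.read_camera(n); cv2.imwrite(f"pics/{name}.png",p); np.save(f"pics/{name}.npy",d)
    np.save(f"pics/{name}_st.npy",st,allow_pickle=True); return p,d,st
def load(name): return cv2.imread(f"pics/{name}.png"),np.load(f"pics/{name}.npy"),np.load(f"pics/{name}_st.npy",allow_pickle=True).item()
def tool(st):  # tool axes columns
    return Ro.from_rotvec(st["tcp_rot"]).as_matrix()
def rows(goal,yaw_x=None):
    "total shift in tool units (30mm) for world goal of the TCP and turn about tool z in 6deg units"
    st=read_state(); R=tool(st); s=R.T@(np.array(goal)-st["tool_pos"])/.03
    out=f"pos {st['tool_pos'].round(4)} shift units {s.round(2)}"
    if yaw_x is not None:
        cur=np.degrees(np.arctan2(R[1,0],R[0,0])); d=(yaw_x-cur+180)%360-180
        out+=f" yaw {cur:.2f} turn z units {-d/6:.2f} tilt {R[:,2].round(4)}"
    print(out)
E
python3 - <<'E'
from h import *
p=cv2.imread("pics/top0.png"); hsv=cv2.cvtColor(p,cv2.COLOR_BGR2HSV)
m=((hsv[...,1]<40)&(hsv[...,2]>70)).astype(np.uint8)*255; m[:244]=0;m[335:]=0;m[:,:290]=0;m[:,435:]=0
c=max(cv2.findContours(m,0,2)[0],key=cv2.contourArea); b=cv2.boxPoints(cv2.minAreaRect(c)); print(b, ray("top",b,.018).round(3))
print("rail box approx", ray("top",[[462,265],[478,264],[492,320],[478,322]],.022).round(3))
print("pivot",ray("top",[[357,226]],.07).round(3))
print(ray("top",[[192,272],[215,272],[212,330],[189,330]],.038).round(3))
E
```

```text
[[304.7839  248.93073]
 [417.78683 240.97278]
 [423.2675  318.7981 ]
 [310.26456 326.75604]] [[ 0.59   0.1    0.018]
 [ 0.617 -0.228  0.018]
 [ 0.394 -0.237  0.018]
 [ 0.368  0.08   0.018]]
rail box approx [[ 0.547 -0.351  0.022]
 [ 0.55  -0.397  0.022]
 [ 0.393 -0.426  0.022]
 [ 0.387 -0.387  0.022]]
pivot [[ 0.647 -0.049  0.07 ]]
[[0.517 0.417 0.038]
 [0.517 0.351 0.038]
 [0.356 0.35  0.038]
 [0.355 0.413 0.038]]
```

```bash
python3 -c "
from h import *
rows([.50,-.05,.36],184.7)"
```

```text
pos [0.2706 0.6178 0.3027] shift units [-15.94 -17.33  -1.88] yaw 156.35 turn z units -4.73 tilt [-9.0e-04 -1.8e-03 -1.0e+00]
```

Emit:
jog_arm(increments=[[[-0.8,-0.867,-0.094,0,0,0,1],[-0.8,-0.867,-0.094,0,0,0,1],[-0.8,-0.867,-0.094,0,0,0,1],[-0.8,-0.867,-0.094,0,0,0,1],[-0.8,-0.867,-0.094,0,0,0,1]]])

```text
time: 0.52
tool_pos: [0.3285, 0.4493, 0.3173]
tcp_rot: [-0.643, -3.075, 0.002]
wrist_force: [0.6, -0.7, 0.6]
width: 0.999
grip_force: 0.0
```

Emit:
jog_arm(increments=[[[-0.8,-0.867,-0.094,0,0,0,1],[-0.8,-0.867,-0.094,0,0,0,1],[-0.8,-0.867,-0.094,0,0,0,1],[-0.8,-0.867,-0.094,0,0,0,1],[-0.8,-0.867,-0.094,0,0,0,1]]])

```text
time: 0.93
tool_pos: [0.3862, 0.282, 0.3318]
tcp_rot: [-0.643, -3.075, 0.001]
wrist_force: [1.1, -0.2, 0.3]
width: 0.996
grip_force: 0.0
```

Emit:
jog_arm(increments=[[[-0.8,-0.867,-0.094,0,0,0,1],[-0.8,-0.867,-0.094,0,0,0,1],[-0.8,-0.867,-0.094,0,0,0,1],[-0.8,-0.867,-0.094,0,0,0,1],[-0.8,-0.867,-0.094,0,0,0,1]]])

```text
time: 1.35
tool_pos: [0.4439, 0.1148, 0.346]
tcp_rot: [-0.643, -3.075, 0.0]
wrist_force: [0.3, 0.4, 0.4]
width: 1.001
grip_force: 0.0
```

Emit:
jog_arm(increments=[[[-0.8,-0.867,-0.094,0,0,0,1],[-0.8,-0.867,-0.094,0,0,0,1],[-0.8,-0.867,-0.094,0,0,0,1],[-0.8,-0.867,-0.094,0,0,0,1],[-0.8,-0.867,-0.094,0,0,0,1]]])

```text
time: 1.77
tool_pos: [0.5017, -0.0525, 0.36]
tcp_rot: [-0.644, -3.074, -0.0]
wrist_force: [1.3, 0.3, 1.3]
width: 0.998
grip_force: 0.0
```

Emit:
jog_arm(increments=[[[0,0,0,0,0,-0.95,1],[0,0,0,0,0,-0.95,1],[0,0,0,0,0,-0.95,1],[0,0,0,0,0,-0.95,1],[0,0,0,0,0,-0.95,1]]])

```text
time: 2.18
tool_pos: [0.5015, -0.051, 0.3597]
tcp_rot: [0.14, -3.137, -0.0]
wrist_force: [-0.0, 0.2, 0.2]
width: 0.999
grip_force: 0.0
```

```bash
python3 -c "
from h import *
rows([.50,-.05,.36],184.7); p,d,st=snap('wrist','w1'); print(st['q'])"
```

```text
pos [ 0.5015 -0.051   0.3597] shift units [ 0.05  0.04 -0.01] yaw -174.91 turn z units 0.07 tilt [-1.1e-03  2.0e-04 -1.0e+00]
[-1.50815739e-01 -9.39624534e-02  1.88812530e+00  2.21626982e-05
  1.34859411e+00 -1.81051842e+00]
```

View pics/w1.png

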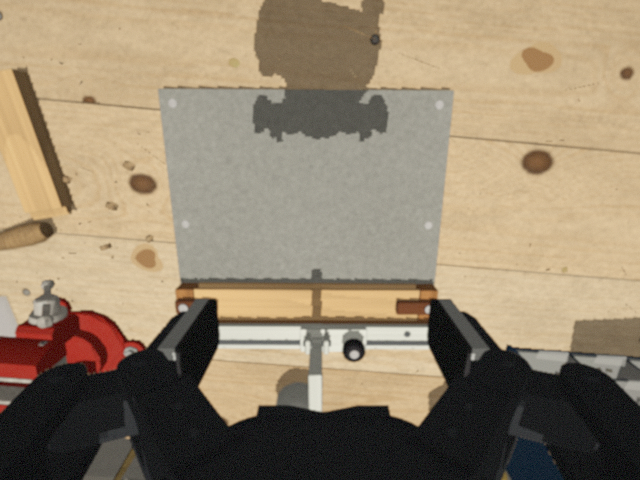

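The wrist picture shows the jig's near corners at (162,89) and (452,89). The stile's near edge is at row 281, and the stop is upright with its hinge at (316,340) and its arm going down to (316,405). The rail is at the left edge, around (40,150).

Run:
```python
from h import *
p,d,st=load('w1'); hsv=cv2.cvtColor(p,cv2.COLOR_BGR2HSV)
m=((hsv[...,1]<45)).astype(np.uint8)*255; m[:80]=0;m[276:]=0;m[:,:140]=0;m[:,470:]=0
m=cv2.morphologyEx(m,cv2.MORPH_OPEN,np.ones((5,5))); m=cv2.morphologyEx(m,cv2.MORPH_CLOSE,np.ones((9,9)))
def line(pts,z):
    P=ray('wrist',pts,z,st); v=cv2.fitLine(P[:,:2].astype(np.float32),cv2.DIST_HUBER,0,.01,.01).ravel(); return v
L=[(np.where(m[r,:300])[0][0],r) for r in range(110,270,4)]
Rr=[(np.where(m[r,330:])[0][-1]+330,r) for r in range(110,270,4)]
N=[(c,np.where(m[:,c])[0][0]) for c in list(range(175,245,4))+list(range(395,440,4))]
for n,q in(("L",L),("R",Rr),("N",N)): v=line(q,.018); print(n,v.round(4),np.degrees(np.arctan2(v[1],v[0])).round(2))
# stile near top edge: wood vs melamine boundary
# height map via depth
c,Rw,o=cam('wrist',st)
U,V=np.meshgrid(np.arange(640),np.arange(480))
P=np.stack([(U-c['cx'])/c['fx']*d,(V-c['cy'])/c['fy']*d,d],-1)@Rw.T+o
for r in range(270,420,6):
    print(r,[(tuple((P[r,k]*1000).round().astype(int)) if d[r,k]>0 else 0) for k in(260,310,316,322)])
```

```text
L [ 0.9966  0.0821  0.5074 -0.2291] 4.71
R [0.9966 0.082  0.4796 0.0855] 4.7
N [ 0.0836 -0.9965  0.3894 -0.1207] -85.2
270 [(np.int64(598), np.int64(-122), np.int64(17)), (np.int64(592), np.int64(-60), np.int64(18)), (np.int64(592), np.int64(-52), np.int64(17)), (np.int64(592), np.int64(-45), np.int64(16))]
276 [(np.int64(606), np.int64(-121), np.int64(17)), (np.int64(601), np.int64(-59), np.int64(17)), (np.int64(600), np.int64(-52), np.int64(16)), (np.int64(599), np.int64(-44), np.int64(17))]
282 [(np.int64(614), np.int64(-121), np.int64(17)), (np.int64(609), np.int64(-59), np.int64(17)), (np.int64(608), np.int64(-51), np.int64(18)), (np.int64(607), np.int64(-44), np.int64(17))]
288 [(np.int64(615), np.int64(-118), np.int64(34)), (np.int64(614), np.int64(-58), np.int64(24)), (np.int64(614), np.int64(-51), np.int64(22)), (np.int64(613), np.int64(-43), np.int64(24))]
294 [(np.int64(620), np.int64(-117), np.int64(39)), (np.int64(615), np.int64(-57), np.int64(40)), (np.int64(614), np.int64(-50), np.int64(40)), (np.int64(614), np.int64(-43), np.int64(38))]
300 [(np.int64(628), np.int64(-
[... 3046 characters left out ...]
np.int64(-50), np.int64(165)), (np.int64(655), np.int64(-45), np.int64(164)), (np.int64(794), np.int64(-27), np.int64(-1))]
402 [(np.int64(812), np.int64(-117), np.int64(-1)), (np.int64(663), np.int64(-49), np.int64(163)), (np.int64(662), np.int64(-44), np.int64(164)), (np.int64(805), np.int64(-26), np.int64(-2))]
408 [(np.int64(494), np.int64(-67), np.int64(360)), (np.int64(669), np.int64(-49), np.int64(163)), (np.int64(669), np.int64(-43), np.int64(162)), (np.int64(814), np.int64(-26), np.int64(-1))]
414 [(np.int64(493), np.int64(-67), np.int64(362)), (np.int64(492), np.int64(-56), np.int64(362)), (np.int64(493), np.int64(-54), np.int64(361)), (np.int64(493), np.int64(-53), np.int64(362))]
```

Run:
```python
from h import *
p,d,st=load('w1')
c,Rw,o=cam('wrist',st)
U,V=np.meshgrid(np.arange(640),np.arange(480))
P=np.stack([(U-c['cx'])/c['fx']*d,(V-c['cy'])/c['fy']*d,d],-1)@Rw.T+o
ex=np.array([.9966,.0821,0]); ey=np.array([-.0821,.9966,0])
for r in (372,380,388,396,402):
    k=[u for u in range(295,340) if d[r,u]>0 and P[r,u,2]>.12 and P[r,u,2]<.2]
    a=ray('wrist',[[k[0]-.5,r],[k[-1]+.5,r]],.166,st)
    print(r,k[0],k[-1],(a@ey).round(4),(a@ex).round(4), (a@ey).mean().round(4))
yy=-.046
g=ex*.645+ey*float(yy); rows([*g[:2],.36],184.7)
# rail in top image: yellow wood region
```

```text
372 308 320 [-0.1055 -0.0942] [0.6223 0.6222] -0.0999
380 308 320 [-0.1056 -0.0942] [0.6305 0.6304] -0.0999
388 308 320 [-0.1056 -0.0942] [0.6388 0.6387] -0.0999
396 308 320 [-0.1057 -0.0941] [0.6472 0.6471] -0.0999
402 308 320 [-0.1057 -0.0941] [0.6536 0.6535] -0.0999
pos [ 0.5015 -0.0509  0.3597] shift units [-5.    1.47 -0.02] yaw -174.65 turn z units 0.11 tilt [-1.1e-03  2.0e-04 -1.0e+00]
```

```bash
cat >> h.py <<'E'
EX=np.array([.9966,.0821,0]); EY=np.array([-.0821,.9966,0])
def jrows(x,y,z,yaw=4.72):
    g=EX*x+EY*y; st=read_state(); print("jig",(st['tool_pos']@EX).round(4),(st['tool_pos']@EY).round(4),"F",st['wrist_force'].round(1),"w",round(st['width'],3)); rows([g[0],g[1],z],180+yaw)
E
python3 -c "
from h import *
jrows(.642,-.0999,.203)"
```

```text
jig 0.4956 -0.0919 F [-0.4 -1.1  0.2] w 1.001
pos [ 0.5015 -0.0509  0.3597] shift units [-4.88 -0.32  5.22] yaw -174.65 turn z units 0.11 tilt [-1.1e-03  2.0e-04 -1.0e+00]
```

Emit:
jog_arm(increments=[[[-0.976,-0.064,0,0,0,0.02,0],[-0.976,-0.064,0,0,0,0.02,0],[-0.976,-0.064,0,0,0,0.02,0],[-0.976,-0.064,0,0,0,0.02,0],[-0.976,-0.064,0,0,0,0.02,0]]])

```text
time: 2.65
tool_pos: [0.6495, -0.0484, 0.3597]
tcp_rot: [0.113, -3.139, -0.0]
wrist_force: [-0.0, 0.2, 1.2]
width: 0.497
grip_force: 0.0
```

Emit:
jog_arm(increments=[[[0,0,0.9,0,0,0,0],[0,0,0.9,0,0,0,0],[0,0,0.9,0,0,0,0],[0,0,0.7,0,0,0,0],[0,0,0,0,0,0,0]]])

```text
time: 3.07
tool_pos: [0.6451, -0.0481, 0.2513]
tcp_rot: [0.113, -3.128, -0.003]
wrist_force: [-0.5, 0.1, -0.6]
width: 0.502
grip_force: 0.0
```

```bash
python3 -c "
from h import *
jrows(.642,-.0999,.203)
p,d,st=snap('wrist','w2')"
```

```text
jig 0.639 -0.1009 F [-0.5  0.1 -0.6] w 0.502
pos [ 0.6451 -0.0481  0.2513] shift units [-0.12  0.03  1.61] yaw -175.86 turn z units -0.10 tilt [-0.0114  0.0013 -0.9999]
```

View pics/w2.png

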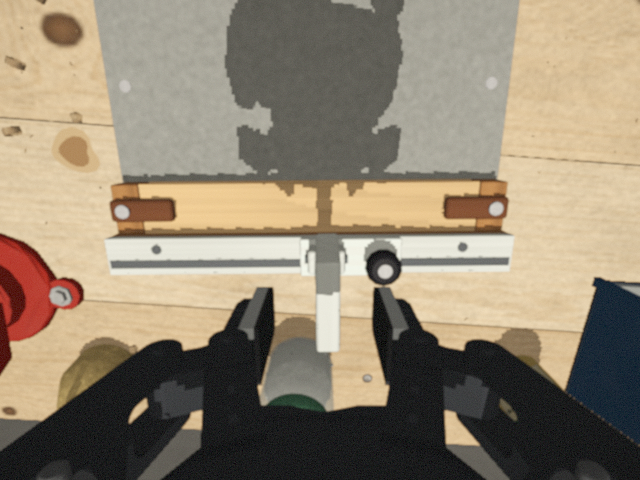

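The blade sits between the open fingers (columns 316–340, fingers at 262 and 385). The knob at (384,268) is clear.

Emit:
jog_arm(increments=[[[-0.03,0,0.4,0,0,-0.1,0],[-0.03,0,0.4,0,0,0,0],[-0.03,0,0.4,0,0,0,0],[-0.03,0,0.4,0,0,0,0],[0,0,0,0,0,0,0]]])

```text
time: 3.53
tool_pos: [0.6506, -0.0481, 0.207]
tcp_rot: [0.132, -3.134, -0.001]
wrist_force: [-1.0, -0.1, -0.5]
width: 0.5
grip_force: 0.0
```

Emit:
jog_arm(increments=[[[0,0,0,0,0,0,-1],[0,0,0,0,0,0,-1],[0,0,0,0,0,0,-1],[0,0,0,0,0,0,-1],[0,0,0,0,0,0,-1]]], force=25)

```text
time: 3.95
tool_pos: [0.6521, -0.0457, 0.2107]
tcp_rot: [-0.132, 3.139, 0.007]
wrist_force: [-0.1, 8.7, -1.7]
width: 0.136
grip_force: 30.1
```

Run:
```python
from h import *
st=read_state();print(st['grip_force'])
jrows(.642,-.0999,.203)
R=tool(st); gp=st['tool_pos']+R[:,2]*.054
piv=np.array([.656,.070]); g=np.array([gp@EX,gp[2]]); r=g-piv; print("grasp rel pivot",r,np.linalg.norm(r))
# angle of grasp point in arm frame assuming theta0=1.75: p = cos*a + sin*rot(a)
th0=1.75
def rot(v,t): # raise by t: -x->+z
    c,s=np.cos(t),np.sin(t); return np.array([c*v[0]+s*v[1], -s*v[0]+c*v[1]])
prev=r
for k in range(1,21):
    t=-th0*k/20; q=rot(r,t); dlt=(q-prev)/.03; prev=q
    # tool x=-EX, tool z=-z
    print(k,q.round(4),"row x %.2f z %.2f"%(-dlt[0],-dlt[1]))
p,d,s2=load('w2'); hsv=cv2.cvtColor(p,cv2.COLOR_BGR2HSV)
# stile near edge: first saturated px down column
E=[]
for u in list(range(150,270,6))+list(range(360,480,6)):
    col=hsv[165:200,u,1].astype(int); v=165+np.argmax(np.diff(cv2.GaussianBlur(hsv,(3,3),0)[165:200,u,2].astype(int))); E.append((u,v+.5))
P=ray('wrist',E,.040,s2); print("stile face ex",np.median(P@EX).round(4),np.polyfit(P@EY,P@EX,1))
```

```text
30.05624681711197
jig 0.6461 -0.0991 F [-0.1  8.7 -1.7] w 0.136
pos [ 0.6521 -0.0457  0.2107] shift units [ 0.14 -0.03  0.26] yaw -175.18 turn z units 0.02 tilt [ 1.0e-04  4.4e-03 -1.0e+00]
grasp rel pivot [-0.00989313  0.08673479] 0.08729717677895703
1 [-0.0174  0.0855] row x 0.25 z 0.04
2 [-0.0248  0.0837] row x 0.25 z 0.06
3 [-0.0321  0.0812] row x 0.24 z 0.08
4 [-0.039   0.0781] row x 0.23 z 0.10
5 [-0.0457  0.0744] row x 0.22 z 0.12
6 [-0.052   0.0701] row x 0.21 z 0.14
7 [-0.058   0.0653] row x 0.20 z 0.16
8 [-0.0634  0.06  ] row x 0.18 z 0.18
9 [-0.0684  0.0542] row x 0.17 z 0.19
10 [-0.0729  0.048 ] row x 0.15 z 0.21
11 [-0.0768  0.0414] row x 0.13 z 0.22
12 [-0.0802  0.0346] row x 0.11 z 0.23
13 [-0.0829  0.0274] row x 0.09 z 0.24
14 [-0.085   0.0201] row x 0.07 z 0.24
15 [-0.0864  0.0126] row x 0.05 z 0.25
16 [-0.0872  0.005 ] row x 0.03 z 0.25
17 [-0.0873 -0.0026] row x 0.00 z 0.25
18 [-0.0867 -0.0103] row x -0.02 z 0.25
19 [-0.0855 -0.0178] row x -0.04 z 0.25
20 [-0.0836 -0.0252] row x -0.06 z 0.25
stile face ex 0.6017 [0.00348445 0.6022309 ]
```

Emit:
jog_arm(increments=[[[0.25,0.04,0.04,0,0,0,-1],[0.25,0,0.06,0,0,0,-1],[0.24,0,0.08,0,0,0,-1],[0.23,0,0.1,0,0,0,-1],[0.22,0,0.12,0,0,0,-1]]])

```text
time: 4.37
tool_pos: [0.6189, -0.0482, 0.2014]
tcp_rot: [-0.131, 3.131, 0.004]
wrist_force: [2.5, 7.8, 4.2]
width: 0.135
grip_force: 31.0
```

Emit:
jog_arm(increments=[[[0.21,0,0.14,0,0,0,-1],[0.2,0,0.16,0,0,0,-1],[0.18,0,0.18,0,0,0,-1],[0.17,0,0.19,0,0,0,-1],[0.15,0,0.21,0,0,0,-1]]])

```text
time: 4.78
tool_pos: [0.5905, -0.0505, 0.1754]
tcp_rot: [-0.132, 3.134, 0.005]
wrist_force: [-4.2, 8.7, 9.8]
width: 0.134
grip_force: 36.9
```

```bash
python3 -c "
from h import *
st=read_state(); gp=st['tool_pos']+tool(st)[:,2]*.054
print(gp@EX-.656,gp[2]-.07,st['grip_force']); jrows(.656-.0729,-.0999,.070+.048+.054)"
```

```text
-0.07135322063368932 0.05144578517033856 36.889554262161255
jig 0.5844 -0.0988 F [-4.2  8.7  9.8] w 0.134
pos [ 0.5905 -0.0505  0.1754] shift units [ 0.04 -0.04  0.11] yaw -175.19 turn z units 0.02 tilt [ 0.0047  0.0031 -1.    ]
```

Emit:
jog_arm(increments=[[[0.13,0.08,0.24,0,0,0,-1],[0.11,0,0.24,0,0,0,-1],[0.09,0,0.24,0,0,0,-1],[0.07,0,0.24,0,0,0,-1],[0.05,0,0.25,0,0,0,-1]]])

```text
time: 5.2
tool_pos: [0.576, -0.0513, 0.1379]
tcp_rot: [-0.132, 3.137, -0.001]
wrist_force: [-5.1, -0.2, 5.8]
width: 0.138
grip_force: 41.2
```

Emit:
jog_arm(increments=[[[0.03,0,0.25,0,0,0,-1],[0,0,0.25,0,0,0,-1],[-0.02,0,0.25,0,0,0,-1],[-0.04,0,0.25,0,0,0,-1],[-0.06,0,0.25,0,0,0,-1]]])

```text
time: 5.62
tool_pos: [0.5784, -0.0511, 0.0995]
tcp_rot: [-0.132, 3.138, -0.0]
wrist_force: [-4.9, -0.4, 5.0]
width: 0.139
grip_force: 43.7
```

```bash
python3 -c "
from h import *
st=read_state(); gp=st['tool_pos']+tool(st)[:,2]*.054
print(gp@EX-.656,gp[2]-.07,st['grip_force']); jrows(.656-.0836,-.0999,.070-.0252+.054)"
```

```text
-0.08369324307456227 -0.02451074451910583 43.67907643318176
jig 0.5723 -0.0984 F [-4.9 -0.4  5. ] w 0.139
pos [ 0.5784 -0.0511  0.0995] shift units [-0.   -0.05  0.02] yaw -175.18 turn z units 0.02 tilt [ 8.e-04 -2.e-04 -1.e+00]
```

Emit:
jog_arm(increments=[[[0,0,0.06,0,0,0,-1],[0,0,0.06,0,0,0,-1],[0,0,0.06,0,0,0,-1],[0,0,0.06,0,0,0,-1],[0,0,0,0,0,0,-1]]])

```text
time: 6.03
tool_pos: [0.5793, -0.0511, 0.0961]
tcp_rot: [-0.132, 3.137, -0.0]
wrist_force: [-13.5, 1.5, 27.5]
width: 0.131
grip_force: 47.0
```

Emit:
jog_arm(increments=[[[0,0,-0.08,0,0,0,-0.3],[0,0,0,0,0,0,-0.3],[0,0,0,0,0,0,-0.3],[0,0,-0.3,0,0,0,-0.3],[0,0,-0.9,0,0,0,-0.3]]])

```text
time: 6.45
tool_pos: [0.5747, -0.0505, 0.1253]
tcp_rot: [0.133, -3.129, -0.003]
wrist_force: [-0.7, -0.6, -0.6]
width: 0.346
grip_force: 0.0
```

Emit:
jog_arm(increments=[[[0,0,-1,0,0,0,-0.3],[0.4,0,-1,0,0,0,0],[0.8,0,-1,0,0,0,1],[0.8,0,-1,0,0,0,1],[0.8,0,-1,0,0,0,1]]])

```text
time: 6.87
tool_pos: [0.4934, -0.058, 0.2806]
tcp_rot: [0.133, -3.138, -0.0]
wrist_force: [0.3, -0.5, 1.2]
width: 0.899
grip_force: 0.0
```

Run:
```python
from h import *
st=read_state(); rows([.42,-.39,.30],180+11)
p,d,st=snap('wrist','w3')
```

```text
pos [ 0.4934 -0.058   0.2806] shift units [  3.38 -10.82  -0.65] yaw -175.13 turn z units -1.02 tilt [-7.e-04  1.e-04 -1.e+00]
```

View pics/w3.png

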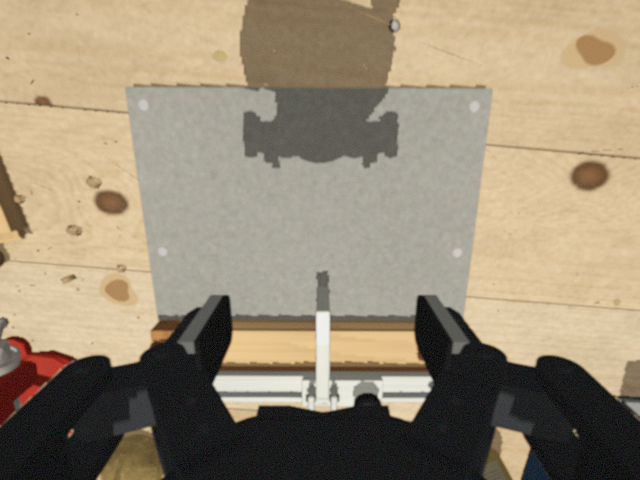

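The stop is down: its arm is at columns 317–330, with the blade shadow at (322,278) in front of the stile.

Emit:
jog_arm(increments=[[[0.2,-0.9,-0.05,0,0,0,1],[0.2,-0.9,-0.05,0,0,0,1],[0.2,-0.9,-0.05,0,0,0,1],[0.2,-0.9,-0.05,0,0,0,1],[0.2,-0.9,-0.05,0,0,0,1]]])

```text
time: 7.33
tool_pos: [0.4756, -0.1962, 0.2872]
tcp_rot: [-0.133, 3.139, -0.0]
wrist_force: [0.3, -0.0, 1.0]
width: 0.994
grip_force: 0.0
```

Emit:
jog_arm(increments=[[[0.2,-0.9,-0.05,0,0,0,1],[0.2,-0.9,-0.05,0,0,0,1],[0.2,-0.9,-0.05,0,0,0,1],[0.2,-0.9,-0.05,0,0,0,1],[0.2,-0.9,-0.05,0,0,0,1]]])

```text
time: 7.75
tool_pos: [0.4571, -0.3334, 0.2944]
tcp_rot: [0.133, -3.139, -0.0]
wrist_force: [0.6, -0.0, 1.1]
width: 1.0
grip_force: 0.0
```

Emit:
jog_arm(increments=[[[0.2,-0.9,-0.05,0,0,0,1],[0.2,-0.9,-0.05,0,0,0,1],[0,0,0,0,0,0,1],[0,0,0,0,0,0,1],[0,0,0,0,0,0,1]]])

```text
time: 8.17
tool_pos: [0.45, -0.3866, 0.2969]
tcp_rot: [0.132, -3.138, -0.002]
wrist_force: [-0.9, -0.2, 0.1]
width: 0.999
grip_force: 0.0
```

Run:
```python
from h import *
p,d,st=load('w3')
c,Rw,o=cam('wrist',st)
U,V=np.meshgrid(np.arange(640),np.arange(480))
P=np.stack([(U-c['cx'])/c['fx']*d,(V-c['cy'])/c['fy']*d,d],-1)@Rw.T+o
for r in (318,330,345,358):
    k=[u for u in range(300,350) if d[r,u]>0 and .06<P[r,u,2]<.1]
    z=np.median(P[r,k,2]); a=ray('wrist',[[k[0]-.5,r],[k[-1]+.5,r]],z,st); print(r,z.round(4),(a@EY).round(4),(a@EX).round(4))
col=[(r,*(np.array([P[r,323]@EX,P[r,323,2]])*1000).round(0)) for r in range(300,320,3)]; print(col)
p,d,st=snap('wrist','w4'); print(st['q'],st['tool_pos'])
```

```text
318 0.074 [-0.1054 -0.0942] [0.5686 0.5686]
330 0.074 [-0.1055 -0.0941] [0.5803 0.5803]
345 0.0742 [-0.1055 -0.094 ] [0.5953 0.5952]
358 0.0744 [-0.1056 -0.0939] [0.6084 0.6084]
[(300, np.float64(562.0), np.float64(52.0)), (303, np.float64(563.0), np.float64(57.0)), (306, np.float64(563.0), np.float64(63.0)), (309, np.float64(563.0), np.float64(69.0)), (312, np.float64(563.0), np.float64(74.0)), (315, np.float64(566.0), np.float64(74.0)), (318, np.float64(568.0), np.float64(74.0))]
[-7.51991809e-01  1.15711976e-01  1.79171278e+00  4.66943789e-04
  1.23537852e+00 -2.40702600e+00] [ 0.44998627 -0.3866226   0.29693536]
```

View pics/w4.png

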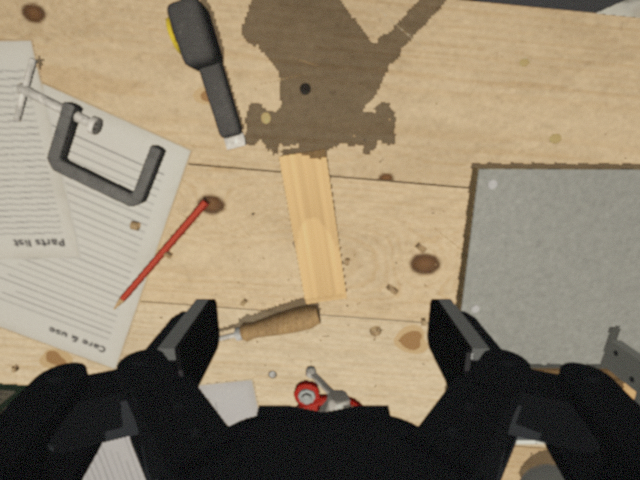

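The rail's near end is at (282–327,153) and its tongue end at (305–345,298). The screwdriver handle's tip, at (318,312), is just beyond the tongue.

Run:
```python
from h import *
p,d,st=load('w4')
c,Rw,o=cam('wrist',st)
U,V=np.meshgrid(np.arange(640),np.arange(480))
P=np.stack([(U-c['cx'])/c['fx']*d,(V-c['cy'])/c['fy']*d,d],-1)@Rw.T+o
z=P[...,2]; m=((z>.018)&(z<.027)&(d>0)).astype(np.uint8)*255
m[:120]=0;m[310:]=0;m[:,:265]=0;m[:,365:]=0
ct=max(cv2.findContours(m,0,2)[0],key=cv2.contourArea); rc=cv2.minAreaRect(ct); print(rc,"z",np.median(z[m>0]))
b=cv2.boxPoints(rc)
E=[[],[]]
for r in range(165,270,3):
    k=np.where(m[r])[0]; E[0].append((k[0]-.5,r)); E[1].append((k[-1]+.5,r))
f=[cv2.fitLine(ray('wrist',e,.022,st)[:,:2].astype(np.float32),cv2.DIST_HUBER,0,.01,.01).ravel() for e in E]
for v in f: print(v.round(4),np.degrees(np.arctan2(v[1],v[0])).round(2))
Q=ray('wrist',ct[:,0],.022,st); a=np.mean([np.arctan2(*(v[:2]*np.sign(v[0]))[::-1]) for v in f]); u=np.array([np.cos(a),np.sin(a),0]); n=np.array([-u[1],u[0],0])
n0=[v[2]*n[0]+v[3]*n[1] for v in f]; print("yaw",np.degrees(a),"width",n0[0]-n0[1])
s=Q@u; print("s range",s.min(),s.max(),np.percentile(s,[2,98]))
# profile along the axis
for t in np.linspace(0,1,1): pass
mid=np.mean(n0)
for sx in np.arange(s.min()-.006,s.max()+.02,.003):
    X=u*sx+n*mid; X[2]=.022; q=proj('wrist',X,st)[0].round().astype(int); print((sx-s.min()).round(3),(z[q[1],q[0]]*1000).round(1),end='; ')
o0=u*(s.min()+.075)+n*mid; print("\norigin",o0)
```

```text
((312.235107421875, 224.48919677734375), (145.35711669921875, 47.204673767089844), 81.02737426757812) z 0.02114488720686586
[ 0.9729  0.2314  0.4602 -0.4205] 13.38
[ 0.9729  0.2311  0.4564 -0.3754] 13.36
yaw 13.3710985 width -0.044824638813246054
s range 0.29131660099770523 0.440825413694055 [0.29137825 0.44074743]
-0.006 -0.7; -0.003 -0.8; 0.0 20.7; 0.003 21.4; 0.006 21.0; 0.009 21.1; 0.012 21.4; 0.015 21.5; 0.018 21.7; 0.021 20.9; 0.024 21.3; 0.027 21.1; 0.03 20.8; 0.033 21.5; 0.036 22.9; 0.039 21.4; 0.042 21.8; 0.045 20.7; 0.048 20.6; 0.051 21.2; 0.054 21.0; 0.057 21.0; 0.06 20.6; 0.063 21.5; 0.066 20.9; 0.069 21.6; 0.072 19.8; 0.075 22.2; 0.078 22.9; 0.081 22.3; 0.084 20.4; 0.087 20.8; 0.09 21.4; 0.093 22.7; 0.096 21.5; 0.099 20.5; 0.102 20.9; 0.105 20.3; 0.108 22.0; 0.111 21.1; 0.114 21.7; 0.117 22.0; 0.12 21.4; 0.123 20.1; 0.126 21.8; 0.129 21.2; 0.132 21.3; 0.135 20.9; 0.138 20.4; 0.141 21.0; 0.144 21.4; 0.147 21.3; 0.15 21.6; 0.153 15.7; 0.156 12.1; 0.159 -1.2; 0.162 -1.1; 0.165 -0.4; 0.168 -0.6; 
origin [ 0.4704322  -0.39507281  0.        ]
```

Emit:
jog_arm(increments=[[[0,0,0.14,0,0,0.955,1],[0,0,0.14,0,0,0.955,1],[0,0,0.14,0,0,0.955,1],[0,0,0.14,0,0,0.955,1],[0,0,0.14,0,0,0.955,1]]])

```text
time: 8.63
tool_pos: [0.4505, -0.3854, 0.2761]
tcp_rot: [-0.653, -3.073, -0.001]
wrist_force: [-0.5, 0.4, 1.1]
width: 1.002
grip_force: 0.0
```

Emit:
jog_arm(increments=[[[0,0,0.14,0,0,0.955,1],[0,0,0.14,0,0,0.955,1],[0,0,0.14,0,0,0.955,1],[0,0,0.14,0,0,0.955,1],[0,0,0.14,0,0,0.955,1]]])

```text
time: 9.05
tool_pos: [0.4505, -0.3854, 0.2551]
tcp_rot: [-1.393, -2.816, -0.001]
wrist_force: [-0.1, -0.1, -0.2]
width: 0.997
grip_force: 0.0
```

Emit:
jog_arm(increments=[[[0,0,0.14,0,0,0.955,1],[0,0,0.14,0,0,0.955,1],[0,0,0.14,0,0,0.955,1],[0,0,0.14,0,0,0.955,1],[0,0,0.14,0,0,0.955,1]]])

```text
time: 9.47
tool_pos: [0.4505, -0.3854, 0.2341]
tcp_rot: [-2.046, -2.384, -0.0]
wrist_force: [-0.4, 0.5, -0.9]
width: 1.003
grip_force: 0.0
```

Emit:
jog_arm(increments=[[[0,0,0.14,0,0,0.955,1],[0,0,0.14,0,0,0.955,1],[0,0,0.14,0,0,0.955,1],[0,0,0.14,0,0,0.955,1],[0,0,0.14,0,0,0.955,1]]])

```text
time: 9.88
tool_pos: [0.4505, -0.3854, 0.2131]
tcp_rot: [-2.572, -1.803, -0.0]
wrist_force: [-0.2, 0.3, -0.7]
width: 0.999
grip_force: 0.0
```

Emit:
jog_arm(increments=[[[0,0,0.14,0,0,0.955,1],[0,0,0.14,0,0,0.955,1],[0,0,0.14,0,0,0.955,1],[0,0,0.14,0,0,0.955,1],[0,0,0.14,0,0,0.955,1]]])

```text
time: 10.3
tool_pos: [0.4506, -0.3854, 0.1921]
tcp_rot: [-2.938, -1.111, -0.0]
wrist_force: [-0.0, 0.1, 0.4]
width: 1.002
grip_force: 0.0
```

Emit:
jog_arm(increments=[[[0,0,0.14,0,0,0.955,1],[0,0,0.14,0,0,0.955,1],[0,0,0.14,0,0,0.955,1],[0,0,0.14,0,0,0.955,1],[0,0,0.14,0,0,0.955,1]]])

```text
time: 10.72
tool_pos: [0.4506, -0.3854, 0.1712]
tcp_rot: [-3.122, -0.349, 0.0]
wrist_force: [0.6, 0.2, -0.3]
width: 0.998
grip_force: 0.0
```

Run:
```python
from h import *
a=np.radians(13.37); g=np.array([.4704,-.3951])-.015*np.array([np.cos(a),np.sin(a)]); print(g)
rows([*g,.075],13.37); st=read_state(); print(st['q'],st['wrist_force'])
```

```text
[ 0.45580654 -0.39856858]
pos [ 0.4506 -0.3854  0.1712] shift units [0.07 0.47 3.21] yaw 12.77 turn z units -0.10 tilt [-1.e-04  4.e-04 -1.e+00]
[-7.49786198e-01  2.26721116e-01  1.90921146e+00  2.76179752e-04
  1.00599920e+00  5.98018141e-01] [ 0.64409241  0.18004816 -0.31128077]
```

Emit:
jog_arm(increments=[[[0.07,0.47,0,0,0,-0.1,1],[0,0,0.6,0,0,0,1],[0,0,0.6,0,0,0,1],[0,0,0.6,0,0,0,1],[0,0,0.4,0,0,0,1]]])

```text
time: 11.13
tool_pos: [0.4552, -0.3983, 0.1037]
tcp_rot: [-3.118, -0.373, 0.002]
wrist_force: [-0.7, 0.3, -0.2]
width: 0.996
grip_force: 0.0
```

Emit:
jog_arm(increments=[[[0,0,0.4,0,0,0,1],[0,0,0.3,0,0,0,1],[0,0,0.2,0,0,0,1],[0,0,0.1,0,0,0,1],[0,0,0,0,0,0,1]]])

```text
time: 11.55
tool_pos: [0.4553, -0.4001, 0.0748]
tcp_rot: [-3.119, -0.371, 0.001]
wrist_force: [0.4, 0.0, -0.4]
width: 0.999
grip_force: 0.0
```

Run:
```python
from h import *
rows([.4558,-.3986,.075],13.37); st=read_state(); print(st['wrist_force'])
```

```text
pos [ 0.4553 -0.4001  0.0748] shift units [ 0.03 -0.04 -0.01] yaw 13.56 turn z units 0.03 tilt [-5.e-04  4.e-04 -1.e+00]
[ 4.40187893e-01  1.21465739e-05 -4.48151761e-01]
```

Now close and lift.

Emit:
jog_arm(increments=[[[0,-0.04,0,0,0,0.02,0.2],[0,0,0,0,0,0,-1],[0,0,0,0,0,0,-1],[0,0,0,0,0,0,-1],[0,0,0,0,0,0,-1]]], force=70)

```text
time: 11.97
tool_pos: [0.4557, -0.3997, 0.0765]
tcp_rot: [3.118, 0.367, 0.002]
wrist_force: [-0.8, -0.5, 4.8]
width: 0.516
grip_force: 72.7
```

Emit:
jog_arm(increments=[[[0,0,-0.1,0,0,0,-1],[0,0,-0.2,0,0,0,-1],[0,0,-0.5,0,0,0,-1],[0,0,-0.9,0,0,0,-1],[0,0,-0.9,0,0,0,-1]]])

```text
time: 12.38
tool_pos: [0.454, -0.398, 0.1527]
tcp_rot: [-3.117, -0.367, 0.004]
wrist_force: [0.1, -0.1, -1.1]
width: 0.51
grip_force: 71.9
```

Run:
```python
from h import *
# rail origin target: stand-off 40mm before home; ex of origin=.603-.075, ey=-.1055-.0225 ; TCP ~ .015 behind
jrows(.603-.075-.015-.045,-.1055-.0225-.003,.16,-180+4.72); st=read_state(); print(st['wrist_force'],st['width']*85,st['grip_force'])
```

```text
jig 0.4198 -0.4339 F [ 0.1 -0.1 -1.1] w 0.51
pos [ 0.454  -0.398   0.1527] shift units [ 3.12 -9.74 -0.22] yaw 13.43 turn z units 1.45 tilt [-0.0029  0.0027 -1.    ]
[ 0.05002524 -0.12284765 -1.0716228 ] 43.34461599813365 71.92170023918152
```

Emit:
jog_arm(increments=[[[0.2,-0.9,0,0,0,0,-1],[0.2,-0.9,0,0,0,0,-1],[0.2,-0.9,0,0,0,0,-1],[0.2,-0.9,0,0,0,0,-1],[0.2,-0.9,0,0,0,0,-1]]])

```text
time: 12.8
tool_pos: [0.4524, -0.2595, 0.1535]
tcp_rot: [-3.12, -0.366, 0.0]
wrist_force: [0.5, -0.3, -0.7]
width: 0.508
grip_force: 71.9
```

Emit:
jog_arm(increments=[[[0.2,-0.9,0,0,0,0,-1],[0.2,-0.9,0,0,0,0,-1],[0.2,-0.9,0,0,0,0,-1],[0.2,-0.9,0,0,0,0,-1],[0.2,-0.9,0,0,0,0,-1]]])

```text
time: 13.22
tool_pos: [0.4502, -0.1212, 0.1535]
tcp_rot: [-3.12, -0.367, 0.0]
wrist_force: [0.9, -0.6, -1.0]
width: 0.508
grip_force: 71.9
```

Emit:
jog_arm(increments=[[[0,0,0,0,0,0.45,-1],[0,0,0,0,0,0.5,-1],[0,0,0,0,0,0.5,-1],[0,0,0,0,0,0,-1],[0,0,0,0,0,0,-1]]])

```text
time: 13.63
tool_pos: [0.4506, -0.1224, 0.1534]
tcp_rot: [-3.139, -0.132, 0.0]
wrist_force: [-0.1, -0.2, -1.5]
width: 0.505
grip_force: 72.0
```

Run:
```python
from h import *
jrows(.603-.075-.015-.03,-.1055-.0225-.004,.12,-180+4.72); p,d,st=snap('wrist','w5'); print(st['wrist_force'])
```

```text
jig 0.439 -0.1589 F [-0.1 -0.2 -1.5] w 0.505
pos [ 0.4506 -0.1224  0.1534] shift units [ 1.47 -0.9   1.11] yaw 4.82 turn z units 0.02 tilt [-1.e-04  0.e+00 -1.e+00]
[-0.09935756 -0.15935514 -1.52125963]
```

View pics/w5.png

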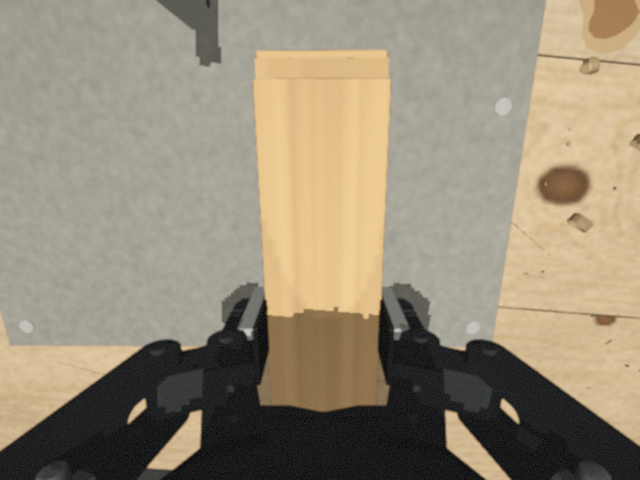

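The held rail is square to the jig in the view. The shoulder line is at row 79 (columns 255–390), the tongue tip at row 51, and the stop's shadow at (205,40).

```bash
cat >> h.py <<'E'
def railpose(name):
    p,d,st=load(name); c,Rw,o=cam('wrist',st)
    U,V=np.meshgrid(np.arange(640),np.arange(480))
    P=np.stack([(U-c['cx'])/c['fx']*d,(V-c['cy'])/c['fy']*d,d],-1)@Rw.T+o
    # top plane fit in central patch
    A=P[100:290,285:365].reshape(-1,3); A=A[A[:,2]>.02]; x=A@EX; y=A@EY
    k=np.linalg.lstsq(np.c_[x,y,np.ones(len(x))],A[:,2],rcond=None)[0]
    h=lambda X:k[0]*(X@EX)+k[1]*(X@EY)+k[2]
    z0=np.median(A[:,2]); print("top slope pitch,roll mrad",(k[:2]*1000).round(1),"z mid",z0.round(4))
    E=[[],[]]
    up=(np.abs(P[...,2]-(k[0]*(P@EX)+k[1]*(P@EY)+k[2]))<.004)&(d>0)
    for r in range(95,260,4):
        u=np.where(up[r,230:410])[0]+230; E[0].append((u[0]-.5,r)); E[1].append((u[-1]+.5,r))
    for n,e in zip("LR",E):
        X=ray('wrist',e,z0,st); X=np.array([ray('wrist',q,h(x_),st)[0] for q,x_ in zip(e,X)])
        f=np.polyfit(X@EX,X@EY,1); print(n,"yaw rel jig deg",np.degrees(f[0]).round(2),"ey at ex=.52",np.polyval(f,.52).round(4))
    s=[]
    for u in range(275,372,4):
        r=np.where(up[:150,u])[0][0]-.5; X=ray('wrist',(u,r),z0,st); X=ray('wrist',(u,r),h(X[0]),st)[0]; s.append((X@EX,X@EY))
    s=np.array(s); print("shoulder ex",np.median(s[:,0]).round(4),"tcp ex,ey",(st['tool_pos']@EX).round(4),(st['tool_pos']@EY).round(4),st['tool_pos'][2].round(4))
E
python3 -c "
from h import *
railpose('w5')"
```

```text
top slope pitch,roll mrad [25.2  5.1] z mid 0.098
L yaw rel jig deg 0.09 ey at ex=.52 -0.1368
R yaw rel jig deg 0.67 ey at ex=.52 -0.1812
shoulder ex 0.5291 tcp ex,ey 0.439 -0.1589 0.1534
```

Run:
```python
from h import *
p,d,st=load('w5'); c,Rw,o=cam('wrist',st)
U,V=np.meshgrid(np.arange(640),np.arange(480))
P=np.stack([(U-c['cx'])/c['fx']*d,(V-c['cy'])/c['fy']*d,d],-1)@Rw.T+o
for sl in ((slice(80,300),slice(60,180)),(slice(80,300),slice(420,490)),(slice(90,290),slice(285,365))):
    A=P[sl].reshape(-1,3);A=A[A[:,2]>-.1]; print((1000*np.linalg.lstsq(np.c_[A@EX,A@EY,np.ones(len(A))],A[:,2],rcond=None)[0][:2]).round(1),np.median(A[:,2]).round(4))
A=P[:,325]; print([(r,(A[r]@EX).round(3),(A[r,2]*1000).round(1)) for r in range(85,310,20)])
```

```text
[ -12.8 -172.6] 0.0171
[-22.1 367.3] 0.0171
[21.1  5.3] 0.098
[(85, np.float64(0.527), np.float64(97.7)), (105, np.float64(0.521), np.float64(99.4)), (125, np.float64(0.515), np.float64(98.2)), (145, np.float64(0.509), np.float64(98.6)), (165, np.float64(0.502), np.float64(97.9)), (185, np.float64(0.495), np.float64(97.7)), (205, np.float64(0.488), np.float64(98.1)), (225, np.float64(0.481), np.float64(98.3)), (245, np.float64(0.473), np.float64(97.6)), (265, np.float64(0.465), np.float64(97.7)), (285, np.float64(0.458), np.float64(99.5)), (305, np.float64(0.449), np.float64(99.1))]
```

Emit:
jog_arm(increments=[[[0,-0.3,0.4,0,0,0.06,-1],[0.2,-0.3,0.4,0,0,0,-1],[0.3,-0.2,0.4,0,0,0,-1],[0.4,-0.14,0.4,0,0,0,-1],[0.4,0,0.2,0,0,0,-1]]])

```text
time: 14.1
tool_pos: [0.4865, -0.0907, 0.0977]
tcp_rot: [-3.138, -0.121, 0.004]
wrist_force: [-0.4, -0.8, -1.8]
width: 0.508
grip_force: 72.0
```

Emit:
jog_arm(increments=[[[0.17,0,0,0,0,0,-1],[0,0,0,0,0,0,-1],[0,0,0,0,0,0,-1],[0,0,0,0,0,0,-1],[0,0,0,0,0,0,-1]]])

```text
time: 14.52
tool_pos: [0.4922, -0.0913, 0.0998]
tcp_rot: [3.139, 0.119, 0.001]
wrist_force: [0.1, 0.4, -0.6]
width: 0.511
grip_force: 72.0
```

Run:
```python
from h import *
jrows(.483,-.1306,.0954,-180+4.72); p,d,st=snap('wrist','w6'); print(st['wrist_force']);railpose('w6')
```

```text
jig 0.4831 -0.1314 F [ 0.1  0.4 -0.6] w 0.511
pos [ 0.4922 -0.0913  0.0998] shift units [-0.   -0.03  0.15] yaw 4.35 turn z units -0.06 tilt [ 4.e-04 -2.e-04 -1.e+00]
[ 0.07112444  0.3872283  -0.59244352]
top slope pitch,roll mrad [25.   4.5] z mid 0.0443
L yaw rel jig deg 3.8 ey at ex=.52 -0.1104
R yaw rel jig deg 0.16 ey at ex=.52 -0.1544
shoulder ex 0.5733 tcp ex,ey 0.4831 -0.1314 0.0998
```

View pics/w6.png

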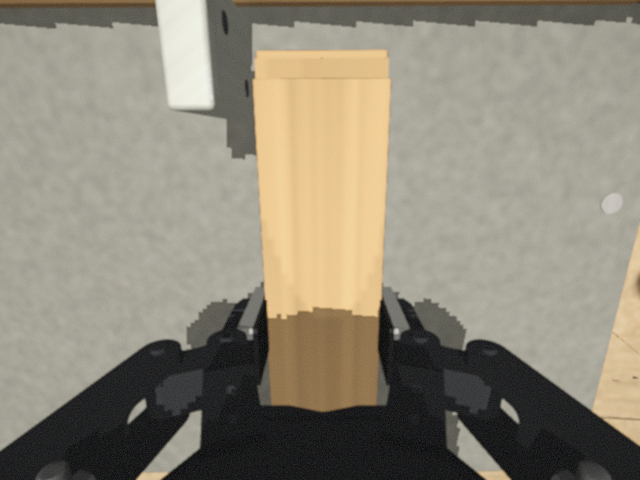

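The tongue tip (row 51) is short of the stile, whose edge is at row 3. The rail's left edge at column 255 is just right of the stop blade, whose shadowed face reaches about column 250.

Emit:
jog_arm(increments=[[[0,0,0.04,0,0,-0.03,-1],[0,0,0.03,0,0,0,-1],[0,0,0.03,0,0,0,-1],[0,0,0.02,0,0,0,-1],[0,0,0,0,0,0,-1]]])

```text
time: 14.98
tool_pos: [0.4923, -0.091, 0.0955]
tcp_rot: [-3.139, -0.125, 0.001]
wrist_force: [0.6, 0.1, -1.2]
width: 0.505
grip_force: 72.0
```

Emit:
jog_arm(increments=[[[0,0,0.02,0,0,0,-1],[0,0,0.02,0,0,0,-1],[0,0,0,0,0,0,-1],[0,0,0,0,0,0,-1],[0,0,0,0,0,0,-1]]])

```text
time: 15.4
tool_pos: [0.4926, -0.091, 0.0945]
tcp_rot: [3.139, 0.125, 0.0]
wrist_force: [-0.8, 0.8, -0.8]
width: 0.505
grip_force: 72.0
```

Emit:
jog_arm(increments=[[[0,0,0.02,0,0,0,-1],[0,0,0.02,0,0,0,-1],[0,0,0,0,0,0,-1],[0,0,0,0,0,0,-1],[0,0,0,0,0,0,-1]]])

```text
time: 15.82
tool_pos: [0.4926, -0.091, 0.0944]
tcp_rot: [3.139, 0.125, -0.0]
wrist_force: [-3.2, 0.7, 9.4]
width: 0.504
grip_force: 73.2
```

Emit:
jog_arm(increments=[[[0,0,-0.02,0,0,0,-1],[0.15,0,0,0,0,0,-1],[0.2,0,0,0,0,0,-1],[0.15,0,0,0,0,0,-1],[0.1,0,0,0,0,0,-1]]])

```text
time: 16.23
tool_pos: [0.511, -0.0898, 0.0944]
tcp_rot: [3.139, 0.125, 0.0]
wrist_force: [-4.0, -0.6, 7.7]
width: 0.508
grip_force: 73.0
```

Emit:
jog_arm(increments=[[[0.04,0,0,0,0,0,-1],[0.04,0,0,0,0,0,-1],[0.04,0,0,0,0,0,-1],[0.04,0,0,0,0,0,-1],[0,0,0,0,0,0,-1]]])

```text
time: 16.65
tool_pos: [0.5156, -0.0894, 0.0944]
tcp_rot: [3.139, 0.125, 0.0]
wrist_force: [-2.7, -0.1, 5.9]
width: 0.509
grip_force: 72.8
```

Run:
```python
from h import *
jrows(.513,-.1276,.0944,-180+4.72)
```

```text
jig 0.5066 -0.1314 F [-2.7 -0.1  5.9] w 0.509
pos [ 0.5156 -0.0894  0.0944] shift units [ 0.21 -0.13  0.  ] yaw 4.56 turn z units -0.03 tilt [ 1.e-04 -3.e-04 -1.e+00]
```

Emit:
jog_arm(increments=[[[0.04,0,-0.015,0,0,0,-1],[0.04,0,0,0,0,0,-1],[0.04,0,0,0,0,0,-1],[0,0,0,0,0,0,-1],[0,0,0,0,0,0,-1]]])

```text
time: 17.07
tool_pos: [0.5192, -0.089, 0.0944]
tcp_rot: [3.139, 0.125, 0.001]
wrist_force: [-0.9, -0.9, 4.3]
width: 0.51
grip_force: 72.6
```

Emit:
jog_arm(increments=[[[0,0.03,0,0,0,0,-1],[0,0.03,0,0,0,0,-1],[0,0.02,0,0,0,0,-1],[0,0,0,0,0,0,-1],[0,0,0,0,0,0,-1]]])

```text
time: 17.48
tool_pos: [0.5194, -0.0914, 0.0945]
tcp_rot: [3.139, 0.124, 0.001]
wrist_force: [0.2, 1.4, 3.5]
width: 0.51
grip_force: 72.5
```

Emit:
jog_arm(increments=[[[0,-0.04,0,0,0,0,-1],[0,-0.04,0,0,0,0,-1],[0,-0.04,0,0,0,0,-1],[0,-0.03,0,0,0,0,-1],[0,0,0,0,0,0,-1]]])

```text
time: 17.9
tool_pos: [0.5188, -0.0869, 0.0944]
tcp_rot: [3.139, 0.125, 0.0]
wrist_force: [-0.1, -1.1, 3.1]
width: 0.506
grip_force: 72.5
```

Emit:
jog_arm(increments=[[[0,-0.02,0,0,0,0,-1],[0,-0.02,0,0,0,0,-1],[0,0,0,0,0,0,-1],[0,0,0,0,0,0,-1],[0,0,0,0,0,0,-1]]])

```text
time: 18.32
tool_pos: [0.5187, -0.0857, 0.0944]
tcp_rot: [3.139, 0.125, 0.0]
wrist_force: [-0.5, -1.3, 4.6]
width: 0.506
grip_force: 72.6
```

Run:
```python
from h import *
jrows(.513,-.1276,.0944,-180+4.72); print(read_state()['torque'])
```

```text
jig 0.5099 -0.128 F [-0.5 -1.3  4.6] w 0.506
pos [ 0.5187 -0.0857  0.0944] shift units [ 0.1  -0.01  0.  ] yaw 4.55 turn z units -0.03 tilt [ 2.e-04 -1.e-04 -1.e+00]
[-0.44135658 -0.04866186 -0.02799912]
```

Emit:
jog_arm(increments=[[[0,-0.015,0,0,0,0,-1],[0,-0.015,0,0,0,0,-1],[0,0,0,0,0,0,-1],[0,0,0,0,0,0,-1],[0,0,0,0,0,0,-1]]])

```text
time: 18.73
tool_pos: [0.5186, -0.0848, 0.0944]
tcp_rot: [3.139, 0.124, 0.0]
wrist_force: [-0.7, -1.9, 4.5]
width: 0.512
grip_force: 72.6
```

Emit:
jog_arm(increments=[[[0,-0.015,0,0,0,0,-1],[0,-0.015,0,0,0,0,-1],[0,0,0,0,0,0,-1],[0,0,0,0,0,0,-1],[0,0,0,0,0,0,-1]]])

```text
time: 19.15
tool_pos: [0.5186, -0.0845, 0.0945]
tcp_rot: [3.138, 0.124, 0.001]
wrist_force: [-0.1, -5.0, 4.8]
width: 0.504
grip_force: 72.6
```

Run:
```python
from h import *
jrows(.513,-.1276,.0944,-180+4.72); print(read_state()['torque'])
p,d,st=snap('wrist','w7'); cv2.imwrite('pics/w7c.png',cv2.resize(p[0:200,140:420],None,fx=2.8,fy=2.8,interpolation=cv2.INTER_CUBIC))
```

```text
jig 0.5099 -0.1268 F [-0.1 -5.   4.8] w 0.504
pos [ 0.5186 -0.0845  0.0945] shift units [0.1  0.03 0.  ] yaw 4.51 turn z units -0.03 tilt [ 4.e-04 -9.e-04 -1.e+00]
[-0.96592742 -0.01203374 -0.35625602]
```

View pics/w7c.png

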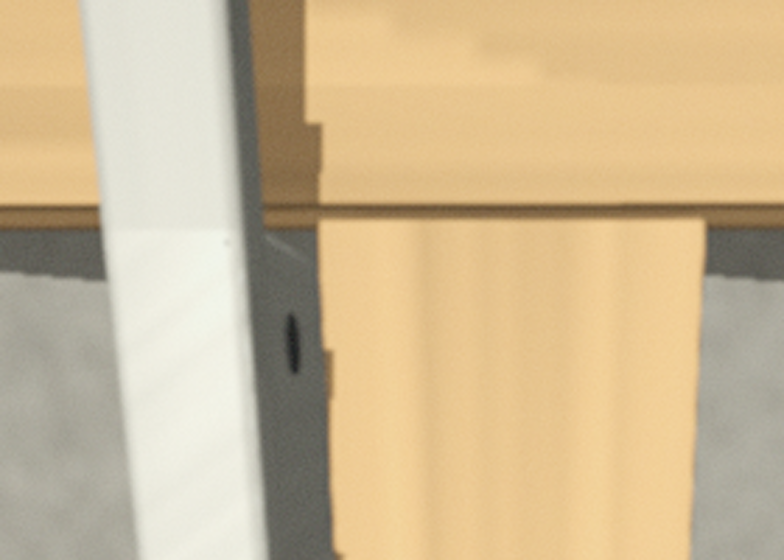

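The crop shows the rail's left edge touching the stop blade. A thin dark gap of about 3 mm remains at the shoulder (crop row 210), and the tongue is in the groove.

Emit:
jog_arm(increments=[[[0.02,0,0,0,0,0,-1],[0.02,0,0,0,0,0,-1],[0.02,0,0,0,0,0,-1],[0,0,0,0,0,0,-1],[0,0,0,0,0,0,-1]]])

```text
time: 19.62
tool_pos: [0.5188, -0.0845, 0.0944]
tcp_rot: [3.138, 0.124, -0.005]
wrist_force: [-6.1, -7.4, 10.1]
width: 0.504
grip_force: 73.3
```

Emit:
jog_arm(increments=[[[0.01,0,0,0,0,0,-1],[0.01,0,0,0,0,0,-1],[0,0,0,0,0,0,-1],[0,0,0,0,0,0,-1],[0,0,0,0,0,0,-1]]])

```text
time: 20.03
tool_pos: [0.5189, -0.0845, 0.0944]
tcp_rot: [3.138, 0.124, -0.007]
wrist_force: [-8.1, -7.5, 12.0]
width: 0.511
grip_force: 73.5
```

Emit:
jog_arm(increments=[[[0,0.03,-0.03,0,0,0,-1],[0,0,0,0,0,0,-1],[0,0,0,0,0,0,-1],[0,0,0,0,0,0,-1],[0,0,0,0,0,0,-1]]])

```text
time: 20.45
tool_pos: [0.5192, -0.0846, 0.0945]
tcp_rot: [-3.139, -0.124, 0.006]
wrist_force: [-5.1, -5.4, 4.7]
width: 0.505
grip_force: 72.7
```

Run:
```python
from h import *
jrows(.513,-.1276,.0944,-180+4.72); print(read_state()['torque'])
```

```text
jig 0.5104 -0.127 F [-5.1 -5.4  4.7] w 0.505
pos [ 0.5192 -0.0846  0.0945] shift units [0.08 0.02 0.  ] yaw 4.52 turn z units -0.03 tilt [-4.e-03  2.e-04 -1.e+00]
[-0.85131114  0.58906644 -0.22824163]
```

Emit:
jog_arm(increments=[[[0.02,0.03,-0.01,0,0,0,-1],[0.02,0,0,0,0,0,-1],[0.02,0,0,0,0,0,-1],[0,0,0,0,0,0,-1],[0,0,0,0,0,0,-1]]])

```text
time: 20.87
tool_pos: [0.5206, -0.0849, 0.0945]
tcp_rot: [-3.138, -0.124, 0.008]
wrist_force: [-7.3, -2.2, 3.8]
width: 0.508
grip_force: 72.7
```

Run:
```python
from h import *
jrows(.513,-.1276,.0944,-180+4.72); print(read_state()['torque'])
p,d,st=snap('wrist','w8'); cv2.imwrite('pics/w8c.png',cv2.resize(p[0:200,140:420],None,fx=2.8,fy=2.8,interpolation=cv2.INTER_CUBIC))
```

```text
jig 0.5118 -0.1273 F [-7.3 -2.2  3.8] w 0.508
pos [ 0.5206 -0.0849  0.0945] shift units [0.04 0.01 0.  ] yaw 4.54 turn z units -0.03 tilt [-0.0053  0.001  -1.    ]
[-0.4144443   0.84657082 -0.2569577 ]
```

View pics/w8c.png

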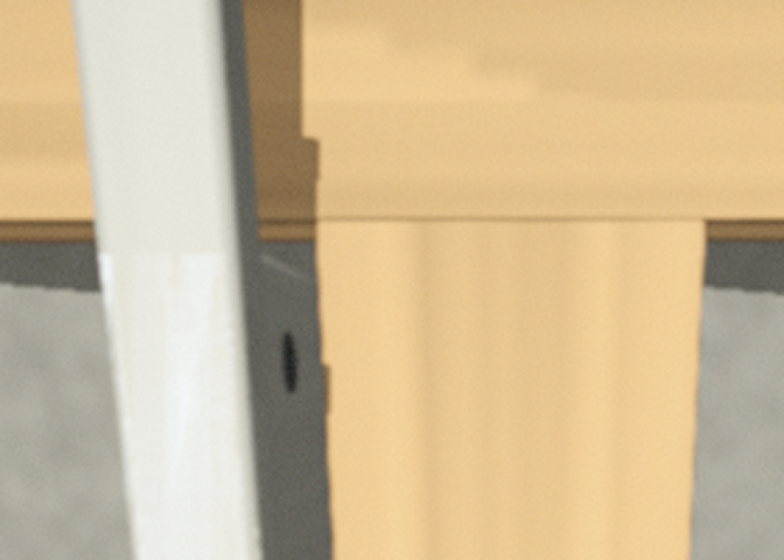

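The shoulder is now closed along its whole width (crop row 219) and the left edge lies on the stop. I'll bring the push up to 12 N.

Emit:
jog_arm(increments=[[[0.02,0,-0.005,0,0,0,-1],[0.015,0,0,0,0,0,-1],[0,0,0,0,0,0,-1],[0,0,0,0,0,0,-1],[0,0,0,0,0,0,-1]]])

```text
time: 21.33
tool_pos: [0.5207, -0.0849, 0.0945]
tcp_rot: [-3.138, -0.125, 0.011]
wrist_force: [-8.9, -2.8, 7.0]
width: 0.509
grip_force: 72.9
```

Run:
```python
from h import *
st=read_state(); jrows(.513,-.1276,.0944,-180+4.72); print(st['torque'],"push",st['wrist_force']@EX,"lat",st['wrist_force']@EY)
```

```text
jig 0.512 -0.1273 F [-8.9 -2.8  7. ] w 0.509
pos [ 0.5207 -0.0849  0.0945] shift units [0.03 0.01 0.  ] yaw 4.55 turn z units -0.03 tilt [-7.3e-03  9.0e-04 -1.0e+00]
[-0.58491251  1.23985758 -0.23266588] push -9.109979665692638 lat -2.076962391774492
```

Emit:
jog_arm(increments=[[[0.03,0,-0.01,0,-0.05,0,-1],[0.02,0,0,0,-0.05,0,-1],[0,0,0,0,0,0,-1],[0,0,0,0,0,0,-1],[0,0,0,0,0,0,-1]]])

```text
time: 21.75
tool_pos: [0.5215, -0.0848, 0.0945]
tcp_rot: [-3.138, -0.124, 0.03]
wrist_force: [-10.9, -3.2, 7.7]
width: 0.506
grip_force: 73.0
```

Run:
```python
from h import *
st=read_state(); jrows(.513,-.1276,.0944,-180+4.72); print(st['torque'],"push",st['wrist_force']@EX,"lat",st['wrist_force']@EY)
```

```text
jig 0.5128 -0.1273 F [-10.9  -3.2   7.7] w 0.506
pos [ 0.5215 -0.0848  0.0945] shift units [0.01 0.01 0.  ] yaw 4.54 turn z units -0.03 tilt [-1.940e-02  2.000e-04 -9.998e-01]
[-0.630221    1.25837208 -0.37435961] push -11.097779728609888 lat -2.2696725056397375
```

```bash
cat >> h.py <<'E'
def flat(name):
    p,d,st=load(name); c,Rw,o=cam('wrist',st)
    U,V=np.meshgrid(np.arange(640),np.arange(480))
    P=np.stack([(U-c['cx'])/c['fx']*d,(V-c['cy'])/c['fy']*d,d],-1)@Rw.T+o
    for r in range(0,310,22):
        A=P[r:r+22,285:365].reshape(-1,3); A=A[A[:,2]>.01]; B=P[r:r+22,440:560].reshape(-1,3); print((A@EX).mean().round(3),(np.mean(A[:,2])*1000).round(2),"ref",(np.mean(B[:,2])*1000).round(2),end=' | ')
    print()
E
python3 - <<'E'
from h import *
snap('wrist','w9'); flat('w6'); flat('w8'); flat('w9')
st=read_state(); print(st['wrist_force']@EX,st['wrist_force']@EY,st['wrist_force'][2])
E
```

```text
0.6 18.47 ref 18.33 | 0.593 17.65 ref 17.72 | 0.583 32.12 ref 17.63 | 0.575 41.16 ref 17.86 | 0.567 44.61 ref 17.94 | 0.561 44.91 ref 17.74 | 0.553 44.62 ref 17.79 | 0.546 44.62 ref 17.96 | 0.539 44.98 ref 18.01 | 0.531 44.75 ref 18.18 | 0.523 44.56 ref 17.57 | 0.514 44.7 ref 17.35 | 0.506 45.14 ref 17.98 | 0.497 44.98 ref 17.66 | 0.487 44.64 ref 17.45 | 
0.621 39.62 ref 39.79 | 0.615 39.51 ref 39.5 | 0.609 39.27 ref 39.6 | 0.602 39.34 ref 32.72 | 0.596 39.77 ref 17.89 | 0.589 39.5 ref 17.68 | 0.582 39.86 ref 17.74 | 0.575 39.57 ref 17.79 | 0.567 39.56 ref 17.71 | 0.559 39.35 ref 17.65 | 0.551 39.66 ref 17.81 | 0.543 39.37 ref 17.37 | 0.534 39.7 ref 17.64 | 0.525 39.56 ref 17.31 | 0.516 39.48 ref 17.37 | 
0.621 39.29 ref 39.35 | 0.615 39.42 ref 39.36 | 0.609 39.58 ref 39.48 | 0.602 39.25 ref 32.56 | 0.596 39.63 ref 17.66 | 0.589 39.49 ref 17.61 | 0.582 39.59 ref 17.71 | 0.575 39.51 ref 17.51 | 0.567 39.3 ref 17.55 | 0.56 39.54 ref 17.55 | 0.552 39.36 ref 17.92 | 0.543 39.58 ref 17.65 | 0.534 39.45 ref 17.25 | 0.526 39.87 ref 17.47 | 0.516 39.5 ref 17.36 | 
-11.844173155567434 -1.7031599391063243 6.922604922010812
```

The rail is flat on the jig: depth puts its top level with the stile's, at 39.5 mm. I'll ease the down-force a little and trim the push.

Emit:
jog_arm(increments=[[[0.02,0,-0.015,0,0,0,-1],[0,0,0,0,0,0,-1],[0,0,0,0,0,0,-1],[0,0,0,0,0,0,-1],[0,0,0,0,0,0,-1]]])

```text
time: 22.22
tool_pos: [0.5216, -0.0847, 0.0946]
tcp_rot: [-3.138, -0.124, 0.032]
wrist_force: [-12.7, -3.4, 6.3]
width: 0.507
grip_force: 72.7
```

Emit:
jog_arm(increments=[[[0,0,0,0,0,0,-1],[0,0,0,0,0,0,-1],[0,0,0,0,0,0,-1],[0,0,0,0,0,0,-1],[0,0,0,0,0,0,-1]]])

```text
time: 22.63
tool_pos: [0.5216, -0.0847, 0.0946]
tcp_rot: [-3.138, -0.124, 0.032]
wrist_force: [-10.8, -4.0, 6.4]
width: 0.51
grip_force: 72.7
```

Run:
```python
from h import *
F=[]
for i in range(5):
    viewer.read_camera("wrist"); st=read_state(); f=st['wrist_force']; F.append([f@EX,f@EY,f[2]])
print(np.round(F,1),np.mean(F,0)); jrows(.513,-.1276,.0944,-180+4.72)
```

```text
[[-12.5  -2.4   6.4]
 [-13.4  -3.    6.4]
 [-12.8  -2.    6.4]
 [-11.5  -2.6   5.6]
 [-12.1  -2.8   6.2]] [-12.4486452   -2.54193049   6.20433933]
jig 0.5128 -0.1272 F [-11.8  -3.8   6.2] w 0.51
pos [ 0.5216 -0.0847  0.0946] shift units [0.   0.01 0.01] yaw 4.53 turn z units -0.03 tilt [-2.050e-02  3.000e-04 -9.998e-01]
```

Emit:
jog_arm(increments=[[[0.008,0,-0.01,0,0,0,-1],[0,0,0,0,0,0,-1],[0,0,0,0,0,0,-1],[0,0,0,0,0,0,-1],[0,0,0,0,0,0,-1]]])

```text
time: 23.3
tool_pos: [0.5216, -0.0847, 0.0947]
tcp_rot: [-3.138, -0.124, 0.033]
wrist_force: [-11.7, -3.3, 6.0]
width: 0.508
grip_force: 72.6
```

Run:
```python
from h import *
from workcell import bot
F=[]
for i in range(5):
    viewer.read_camera("wrist"); f=read_state()['wrist_force']; F.append([f@EX,f@EY,f[2]])
m=np.mean(F,0); print(m)
if 11<-m[0]<14: print(bot.finish_job())
```

```text
[-12.36784     -2.60931465   5.51056371]
the job is handed in; nothing more can be done
None
```

I handed the job in at about 23.5 s: the stop is fully down, the rail lies flat with its tongue home, shoulder closed and left edge on the stop, and the arm is still pressing it into the stile at about 12.4 N measured at the wrist.

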